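Scan the parcel at the service counter

TASK

Draw the cordless hand scanner straight out of its charging stand, turn it so that its window looks straight down, and hold it steady in the air about 10 cm above the barcode label on the brown cardboard parcel, aimed at the middle of that label. Finish there still holding the scanner, as one does while it reads: do not put it down or let it go. Leave both the parcel and the blue file box where they lie, and everything else on the desk undisturbed.

Things in the scene. Friction and masses are not known exactly. Their poses are not given: they have to be found in the camera images.
- scanner_centre (a point): Middle of the head of the white pistol-shaped cordless hand scanner. Scanner axes: beam along -x, handle along -z, y across. The head, about this point: 54 mm wide in y with flat parallel sides (grip here), 42 mm high in z, from x = -42 to +30 mm. Ahead of it, x = -40 to -56 mm, a black bumper 62 mm wide, 46 mm high. In the stand it is tipped about 15 degrees nose-down (a few more or less).
- scanner_window (a point): Middle of the scanner's window, 57 mm ahead (-x) of the middle of the head, same axes; the beam starts here along -x. It reads a label 50 to 160 mm away along the beam and at most 30 mm beside the beam, with the beam within 25 degrees of straight down; its turn about the beam does not matter.
- scanner_foot (a point): Middle of the lower end of the scanner's handle, at (10, 0, -116) mm from the middle of the head in scanner axes; same axes.
- scanner: The whole scanner, 0.15 to 0.25 kg, loose; origin in the middle of its head, axes as above. The handle is 32 mm (x) by 30 mm (y), centred at x = +10 mm, from z = -18 to -116 mm. Its centre of mass lies about 15 mm below the middle of the head, towards the handle.
- stand: Charging stand, fixed: black base 150 (x) by 110 (y) by 14 mm, origin in the middle of its underside, front to its -x. A grey sleeve, 44 by 42 mm outside, 52 mm deep, leans 15 degrees to the front and takes the lower 52 mm of the handle with 2 mm of play all round. Draw the scanner out along the sleeve, its own z. The handle is out once its foot is over 88 mm above the desk.
- stand_mouth (a point): Middle of the sleeve's mouth, at (26.5, 0, 80) mm in the stand's axes; the sleeve's axis leans 15 degrees from vertical towards the stand's -x.
- parcel_label (a point): Middle of the white barcode label, 50 by 70 mm, level on top of the brown cardboard parcel, 71 mm above the desk; at (-20, 22) mm from the parcel's middle in the parcel's axes.
- parcel: The brown cardboard parcel, 170 mm (x) by 130 mm (y) by 70 mm high, 0.8 kg, loose on the desk; origin in the middle of its underside.
- file_box: Flat blue plastic file box, 180 mm (x) by 135 mm (y) by 40 mm high, 0.8 kg, loose, with a barcode label of its own that is not to be scanned; origin in the middle of its underside.
- stamp_a: Wooden rubber stamp standing upright, 56 by 36 mm foot, 79 mm high; origin in the middle of its underside. Leave it.
- stamp_b: A second, like wooden rubber stamp. Leave it.
- mug: White mug, 80 mm across, 95 mm high; origin under its middle. Leave it.
- pen_pot: Dark metal pen pot, 80 mm across, 98 mm high, pens up to 150 mm; origin under its middle. Leave it.
- stapler: Red and black stapler, 140 by 36 by 52 mm; origin under its middle. Leave it.
- tape_dispenser: Black desk tape dispenser, 150 by 58 by 95 mm, 0.9 kg; origin under its middle. Leave it.

How it is judged:
By the outcome, as a careful person would: the job done as asked, in the order asked, and still so for the second after the job is handed in, while the arm keeps its last pose, push and grip.
It also fails if it takes over 45 s, if anything falls off the work surface, if the arm or the gripper's body presses on something with over 40 N, if the wrist force passes 120 N, or if a joint passes its speed limit or range.

ROBOT

A 6-joint arm with a two-finger parallel gripper is mounted at the origin on the work surface. World frame = base frame: x ahead of the robot, y to its left, z up, the work surface at z = 0. Lengths are in m, angles in rad, forces in N, time in s.
With the tool pointing down it reaches from about 0.35 to 0.775 m from the base axis. Payload 5.5 kg.
Tool frame: the origin (TCP) lies midway between the tips of the shut fingers; the grasp point (between the pads) lies 19 mm behind it; z points along the fingers, y is the direction in which the jaws open and shut (so a half turn about z gives the same grasp; the last joint's range is limited). The gripper opens to 85 mm and grips with 20 to 120 N. Pads are 22 mm wide; open, the fingers measure 114 mm over their backs; the gripper's body (76 mm by 85 mm) begins 54 mm behind the grasp point. The pads swing forward as they close: fully open they stand 13 mm farther back than shut.
Start: joints at [0.969, 0.313, 0.046, 1.304, 0, 1.431], TCP at [0.256, 0.515, 0.231] pointing down, gripper open.
Joint ranges: [-2.76, 2.76], [-0.86, 1.69], [-1.03, 1.26], [-2.2, 2.34], [-1.47, 1.5], [-3.14, 3.14]. Speed limits (rad/s): [2.57, 2.57, 3.14, 3.14, 3.14, 3.14].

INTERFACE

Orientations are given as a unit quaternion [w, x, y, z].
In Python, from workcell import env gives the robot as it stands.
- The arm moves only by the shell command python3 -m creep 'ROWS' [OPENING] [FORCE]. ROWS is JSON, a list of rows, each a list of 6 numbers: the shift along the tool's x, y, z in m, then the turn, a rotation vector about the tool's x, y, z in degrees. A call has exactly 8 rows; each row is the pose to reach, as a shift and turn from the pose commanded when the call began, along the tool's axes at that moment; what a row does not reach only later rows make up. A row lasts 1/10 s, in which the tool goes at most 50 mm and 8.59 degrees, less where a joint would pass 70% of its speed; a pose out of reach is approached as far as the arm can. A call with a gripper value outside its range is refused whole. OPENING is the finger opening in m, from 0 to 0.0854, set as the call begins (- or left out, the last holds). The fingers move at their own pace and stop on an object; FORCE is the grip in N (left out, the last holds). Time passes only in rows, so rows that repeat a pose let the fingers close, or fill a call up. It gives the time, the measured TCP pose, the force and the opening at its end, in the units of the state.
- env.get_state(): the state, without advancing time (a new reading comes with each control period).
- env.read_camera(name): name is "scene" or "top"; returns (picture, depth): 384x512x3 uint8, blue, green, red; 384x512 float32, m along the optical axis (not along the pixel's ray), 0 where there is no reading.
- env.camera_params(name): a dict with "fx", "fy", "cx", "cy" (pixels), "k1" (the pictures are not rectified: a ray, as slopes to the right and down, at radius r is drawn at 1 + k1 r^2 times it, then the intrinsics apply), "position" and "orientation" of the camera in the world. Camera axes: x right, y up, looking along -z (the intrinsics and any distortion apply to the point x, -y, -z); pixel columns grow to the right and rows downward; lengths in m; the calibration is good to about 2 mm. A picture is of the moment at which its call begins. camera_params takes no time and is no camera call.
- env.hand_in(): hands the job in, once; it reports no verdict.
The state is a dict: "clock": time; "joint_pos": joint angles; "qvel": joint speeds; "tau": joint torques, N m; "tcp_pos": TCP position; "orientation": TCP orientation; "wrist_force": force on the tool from outside, world axes, zero at the start; "ft_torque": the same for the moment, N m; "finger_gap": finger opening in m.
Only numpy, scipy, OpenCV 4.12 (cv2) and the standard library are available. Lean on these libraries where they do the work, as an engineer would, in place of code of your own. Each camera call takes 0.05 s, during which the arm holds its last target. There are 200 camera calls.

## Working session

There is one attempt and no reset: what is moved stays moved. The work goes in short steps, Python scripts to look and compute and a shell command to move; the robot and the scene stay as the last step left them, time stands still between calls to the robot, and variables do not carry over. Pictures are saved under pics/ and viewed, about 8 in all and at most 12, crops included, and the job is handed in when it is done.

```bash
ls; mkdir -p pics
cat > h.py <<'E'
import numpy as np,cv2
from scipy.spatial.transform import Rotation as R
from workcell import env
def q2R(q): return R.from_quat([q[1],q[2],q[3],q[0]])
def grab(n):
    p,d=env.read_camera(n); np.savez('pics/%s.npz'%n,p=p,d=d); return p,d
def cloud(n,d):
    c=env.camera_params(n); h,w=d.shape
    u,v=np.meshgrid(np.arange(w),np.arange(h))
    K=np.array([[c['fx'],0,c['cx']],[0,c['fy'],c['cy']],[0,0,1.]])
    pts=np.stack([u,v],-1).reshape(-1,1,2).astype(float)
    s=cv2.undistortPoints(pts,K,np.array([c['k1'],0,0,0.]))[:,0]
    z=d.reshape(-1)
    X=np.stack([s[:,0]*z,-s[:,1]*z,-z],1)
    P=q2R(c['orientation']).apply(X)+np.array(c['position'])
    P[z==0]=np.nan
    return P.reshape(h,w,3)
E
python3 - <<'E'
from h import *
for n in('scene','top'):
    p,d=grab(n); cv2.imwrite(f'pics/{n}0.png',p); print(n,env.camera_params(n))
print(env.get_state())
E
```

```text
pics
scene {'fx': 352.81533686698197, 'fy': 352.81533686698197, 'cx': 257.4124490196743, 'cy': 189.46989157318507, 'k1': -0.03253371091064474, 'position': array([1.23034709, 0.09063808, 1.17618403]), 'orientation': array([0.62517075, 0.1859623 , 0.21009665, 0.7283124 ])}
top {'fx': 356.53511401901454, 'fy': 356.53511401901454, 'cx': 254.03809333352666, 'cy': 189.40687095133234, 'k1': -0.006855191555621716, 'position': array([0.39605359, 0.02121939, 1.45643945]), 'orientation': array([-0.69968819, -0.03796184,  0.04068064,  0.71227833])}
{'clock': 0.1, 'joint_pos': array([9.69399863e-01, 3.13950434e-01, 4.50851132e-02, 1.30361290e+00,
       2.06068206e-05, 1.43124517e+00]), 'qvel': array([-0.0010445 , -0.00220383,  0.00246   ,  0.00013476, -0.00139056,
       -0.00057649]), 'tau': array([ 2.59164713e-03, -4.81725883e+01,  2.99243653e+01,  1.26949817e-02,
       -2.01629355e-04,  1.13496071e-05]), 'tcp_pos': array([0.25593352, 0.51438329, 0.2304807 ]), 'orientation': array([-3.14074906e-04,  2.28875709e-01,  9.73455290e-01, -7.80162413e-04]), 'wrist_force': array([-0.59431584,  0.38956555, -0.04209798]), 'ft_torque': array([-0.01018512, -0.02195924, -0.01539578]), 'finger_gap': 0.08583418577323844}
```

View pics/scene0.png

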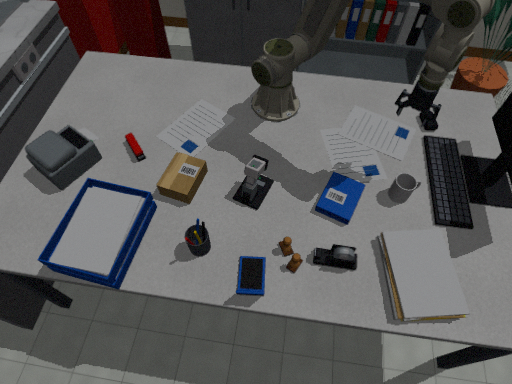

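View pics/top0.png

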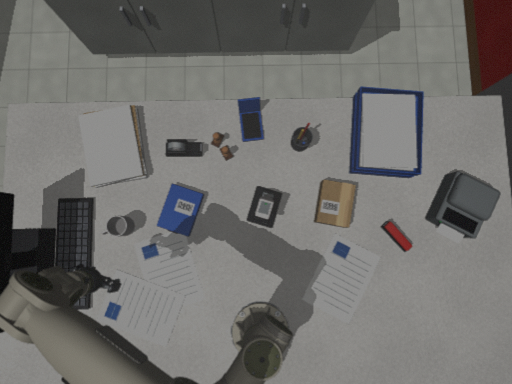

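Run:
```python
from h import *
a=np.load('pics/scene.npz');b=np.load('pics/top.npz')
x=cv2.resize(a['p'][145:215,150:280],None,fx=6,fy=6,interpolation=cv2.INTER_CUBIC)[:,:780]
y=cv2.resize(b['p'][170:240,240:370],None,fx=6,fy=6,interpolation=cv2.INTER_CUBIC)
cv2.imwrite('pics/c.png',cv2.resize(np.vstack([x[:, :780],y]),(557,600)))
P=cloud('top',b['d']);S=cloud('scene',a['d'])
for n,Q,im,(u0,u1,v0,v1) in(('top',P,b['p'],(312,360,175,232)),('scene',S,a['p'],(150,215,145,210))):
    q=Q[v0:v1,u0:u1].reshape(-1,3);c=im[v0:v1,u0:u1].reshape(-1,3).astype(int)
    m=(q[:,2]>.06)&(q[:,2]<.08)
    t=q[m]; r=cv2.minAreaRect((t[:,:2]*1000).astype(np.float32)); print(n,'parcel',r,np.median(t[:,2]))
    w=m&(c[:,0]>c[:,2]*.75)&(c.sum(1)>0); l=q[w]
    print(' label',cv2.minAreaRect((l[:,:2]*1000).astype(np.float32)),len(l),np.median(l,0))
for n,Q,(u0,u1,v0,v1) in(('top',P,(235,295,175,240)),('scene',S,(225,285,145,215))):
    q=Q[v0:v1,u0:u1].reshape(-1,3)
    for lo,hi in((.008,.025),(.1,.14),(.14,.16),(.16,.18),(.18,.2),(.2,.22)):
        t=q[(q[:,2]>lo)&(q[:,2]<hi)]
        if len(t)>5: print(n,lo,hi,len(t),cv2.minAreaRect((t[:,:2]*1000).astype(np.float32)),t.mean(0))
```

```text
top parcel ((492.20867919921875, -304.463623046875), (128.02926635742188, 170.65969848632812), 78.40408325195312) 0.0692763262664573
 label ((490.7551574707031, -287.27239990234375), (197.61769104003906, 99.19383239746094), 6.347534656524658) 267 [ 0.47704901 -0.27990809  0.06949589]
scene parcel ((531.2703857421875, -314.28021240234375), (132.43814086914062, 250.98902893066406), 78.86162567138672) 0.0693000489379938
 label ((536.2034301757812, -320.5274353027344), (121.29231262207031, 240.9878387451172), 77.3740005493164) 215 [ 0.4828383  -0.28563422  0.07008835]
top 0.008 0.025 493 ((489.8726806640625, -8.529205322265625), (145.5293731689453, 250.58641052246094), 72.17851257324219) [ 0.48688582 -0.02408018  0.01326591]
top 0.1 0.14 51 ((472.8549499511719, -19.85516357421875), (58.670738220214844, 100.7670669555664), 73.76567077636719) [ 0.46573721 -0.01827588  0.12999842]
top 0.14 0.16 248 ((467.29510498046875, -21.501399993896484), (60.23857498168945, 87.84606170654297), 69.62882232666016) [ 0.46024547 -0.01808079  0.14999049]
top 0.16 0.18 88 ((488.3312072753906, -27.165403366088867), (49.31834411621094, 31.56124496459961), 74.8731918334961) [ 0.49128624 -0.02707119  0.16369291]
scene 0.008 0.025 516 ((492.6942443847656, -27.88556671142578), (109.45360565185547, 150.35556030273438), 71.950927734375) [ 0.50321063 -0.01668571  0.01354548]
scene 0.1 0.14 127 ((475.2747802734375, -21.116424560546875), (54.2657585144043, 98.36972045898438), 67.2288818359375) [ 0.49677261 -0.01999463  0.12486124]
scene 0.14 0.16 218 ((474.3191833496094, -19.121047973632812), (59.469444274902344, 87.36393737792969), 75.98139190673828) [ 0.47560713 -0.01891562  0.14943456]
scene 0.16 0.18 75 ((495.16021728515625, -28.428768157958984), (51.70615768432617, 33.46763610839844), 67.62491607666016) [ 0.4977813  -0.02971109  0.16300864]
```

View pics/c.png

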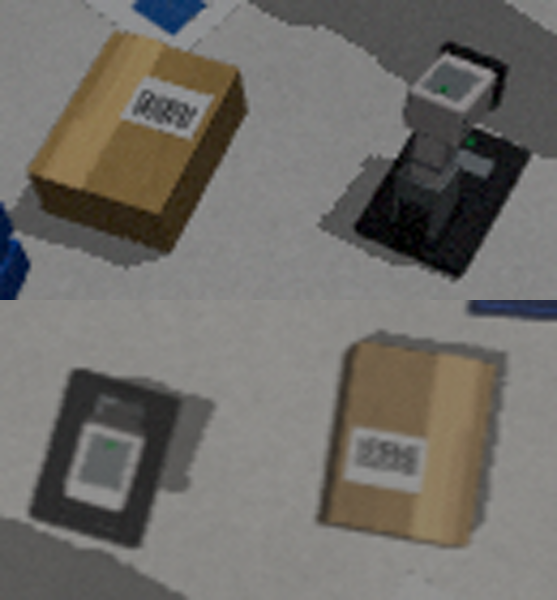

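```bash
cat > fit.py <<'E'
from h import *
from scipy.optimize import least_squares
# boxes in scanner axes: centre, half
B=[((-.006,0,0),(.036,.027,.021)),((-.048,0,0),(.008,.031,.023)),((.010,0,-.067),(.016,.015,.049))]
def dist(q):
    D=[]
    for c,h in B:
        e=np.abs(q-np.array(c))-np.array(h)
        D.append(np.linalg.norm(np.maximum(e,0),axis=1)+np.minimum(e.max(1),0))
    return np.min(D,0)
def pose(p): return R.from_euler('ZYX',[p[3],p[4],p[5]]),p[:3]
def fit(Q,p0):
    f=lambda p:dist(pose(p)[0].inv().apply(Q-p[:3]))
    r=least_squares(f,p0,loss='soft_l1',f_scale=.003)
    return r.x,np.median(np.abs(f(r.x)))
E
cat > m.py <<'E'
from fit import *
a=np.load('pics/scene.npz');b=np.load('pics/top.npz')
T=cloud('top',b['d'])[175:240,235:295].reshape(-1,3);S=cloud('scene',a['d'])[145:215,225:285].reshape(-1,3)
p0=np.array([.493,-.028,.139,np.radians(-18),np.radians(-15),0])
for n,Q in(('top',T),('scene',S),('both',np.vstack([T,S]))):
    Q=Q[(Q[:,2]>.1)]; x,e=fit(Q,p0); print(n,len(Q),np.round(x[:3],4),np.round(np.degrees(x[3:]),1),e)
E
python3 m.py
python3 - <<'E'
from h import *
a=np.load('pics/scene.npz');im=a['p'];S=cloud('scene',a['d'])
q=S[145:210,150:215].reshape(-1,3);c=im[145:210,150:215].reshape(-1,3).astype(int)
i=(abs(q[:,0]-.49)<.12)&(abs(q[:,1]+.3)<.08)&(q[:,2]>.064)
print(cv2.minAreaRect((q[i][:,:2]*1000).astype(np.float32)))
w=i&(c[:,0]>c[:,2]*.8)&(c[:,2]>90);print('label',w.sum(),np.median(q[w],0),cv2.minAreaRect((q[w][:,:2]*1000).astype(np.float32)))
b=np.load('pics/top.npz');q=cloud('top',b['d'])[175:232,312:360].reshape(-1,3);c=b['p'][175:232,312:360].reshape(-1,3).astype(int)
w=(q[:,2]>.06)&(abs(q[:,0]-.49)<.07)&(abs(q[:,1]+.3)<.05)&(c[:,0]>c[:,2]*.8)&(c[:,2]>90);print('label',w.sum(),np.median(q[w],0),cv2.minAreaRect((q[w][:,:2]*1000).astype(np.float32)))
s=env.get_state();print(q2R(s['orientation']).as_matrix().round(3))
E
```

```text
top 387 [ 0.4805 -0.0246  0.1373] [-17.  -20.3   1.5] 0.001301697604397082
scene 420 [ 0.4835 -0.0264  0.1369] [-18.6 -20.3   0.3] 0.0009852396325596199
both 807 [ 0.4825 -0.026   0.1374] [-18.6 -20.2   1.7] 0.0013432244613722048
((495.2628173828125, -306.5954284667969), (131.1274871826172, 177.23081970214844), 78.76284790039062)
label 133 [ 0.47606773 -0.28172212  0.07017345] ((466.4329528808594, -304.6368713378906), (120.71802520751953, 98.03763580322266), 77.45146942138672)
label 203 [ 0.4768055  -0.28316403  0.06957437] ((476.8443298339844, -281.0376892089844), (68.77083587646484, 51.12392807006836), 80.54853820800781)
[[-0.895  0.446 -0.001]
 [ 0.446  0.895 -0.001]
 [ 0.    -0.002 -1.   ]]
```

```bash
python3 -m creep '[[-0.02,-0.017,-0.004,0,0,0],[-0.055,-0.048,-0.01,0,0,-1],[-0.092,-0.08,-0.02,0,0,-2],[-0.129,-0.112,-0.03,0,0,-4],[-0.166,-0.144,-0.03,0,0,-5],[-0.203,-0.176,-0.03,0,0,-6],[-0.24,-0.208,-0.03,0,0,-7],[-0.277,-0.24,-0.03,0,0,-8.5]]' 0.0854 60
python3 -c "
from h import *
print(env.get_state()['joint_pos'])"
```

```text
clock: 0.9
tcp_pos: [0.3974, 0.1746, 0.2612]
orientation: [-0.0, 0.155, 0.988, 0.0]
wrist_force: [1.8, -0.2, 0.2]
finger_gap: 0.0854
[ 2.28660728e-01  3.15155913e-02 -2.23707698e-01  1.31556962e+00
  1.03492117e-04  5.40907617e-01]
```

```bash
python3 -m creep '[[-0.035,-0.034,0,0,2,0],[-0.07,-0.068,0,0,4,0],[-0.105,-0.102,0.005,0,7,0],[-0.135,-0.132,0.012,0,10,0],[-0.155,-0.151,0.02,0,13,0],[-0.166,-0.162,0.025,0,15,0],[-0.17,-0.166,0.0265,0,15,0],[-0.17,-0.166,0.0265,0,15,0]]'
python3 - <<'E'
from fit import *
s=env.get_state();print(s['joint_pos'].round(4));print(q2R(s['orientation']).as_matrix().round(3))
a,d=grab('scene');cv2.imwrite('pics/s1.png',cv2.resize(a[60:230,180:380],None,fx=3.5,fy=3.5))
S=cloud('scene',d)[145:215,225:285].reshape(-1,3)
Q=S[(S[:,2]>.1)&(S[:,2]<.175)]
x,e=fit(Q,np.array([.4825,-.026,.137,-.32,-.35,0]));print(len(Q),x[:3].round(4),np.degrees(x[3:]).round(1),e)
E
```

```text
clock: 1.7
tcp_pos: [0.5078, -0.0343, 0.2338]
orientation: [-0.13, 0.155, 0.979, 0.021]
wrist_force: [0.2, 0.7, -0.9]
finger_gap: 0.0853
[-0.2373  0.4079  0.1521  1.5775  0.0201  0.0747]
[[-0.918  0.309 -0.247]
 [ 0.299  0.951  0.081]
 [ 0.26   0.    -0.966]]
386 [ 0.4835 -0.0261  0.1371] [-17.6 -20.    1.1] 0.0010851859585715405
```

View pics/s1.png

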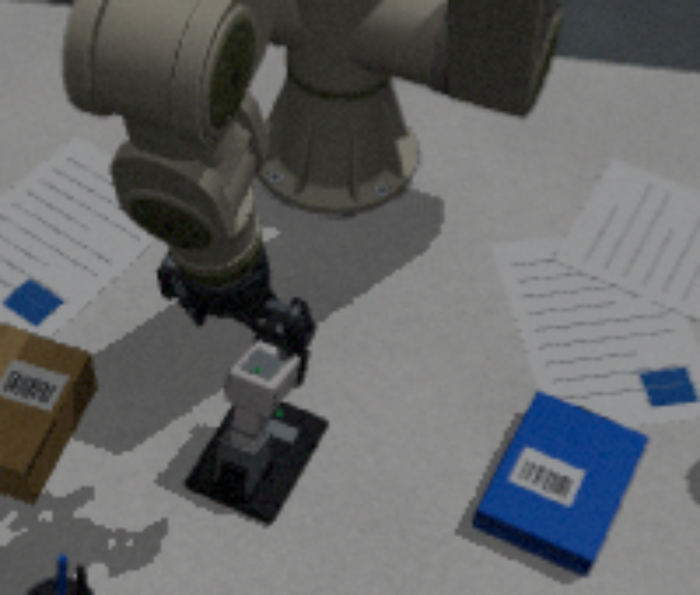

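```bash
python3 -m creep '[[0,0,0.02,0,0,0],[0,0,0.05,0,0,0],[0,0,0.08,0,0,0],[0,0,0.1,0,0,0],[0,0,0.115,0,0,0],[0,0,0.12,0,0,0],[0,0,0.12,0,0,0],[0,0,0.12,0,0,0]]'
python3 - <<'E'
from fit import *
s=env.get_state();print(s['joint_pos'].round(4))
a,d=grab('scene');cv2.imwrite('pics/s2.png',cv2.resize(a[120:220,200:300],None,fx=6,fy=6))
E
```

```text
clock: 2.55
tcp_pos: [0.4788, -0.0238, 0.1201]
orientation: [-0.128, 0.154, 0.98, 0.02]
wrist_force: [0.6, -0.5, -0.3]
finger_gap: 0.0856
[-0.2309  0.4058 -0.1358  1.2879  0.0212  0.0788]
```

View pics/s2.png

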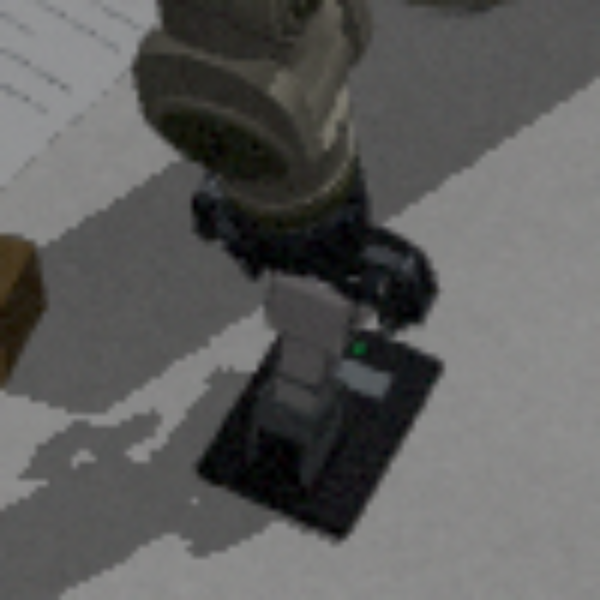

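```bash
python3 -m creep '[[0,0,0,0,0,0],[0,0,0,0,0,0],[0,0,0,0,0,0],[0,0,0,0,0,0],[0,0,0,0,0,0],[0,0,0,0,0,0],[0,0,0,0,0,0],[0,0,0,0,0,0]]' 0.0 60
python3 - <<'E'
from fit import *
s=env.get_state();print(s)
E
```

```text
clock: 3.4
tcp_pos: [0.4788, -0.0243, 0.1195]
orientation: [-0.128, 0.155, 0.979, 0.021]
wrist_force: [-0.3, -0.1, 5.5]
finger_gap: 0.0533
{'clock': 3.4, 'joint_pos': array([-0.23197757,  0.40713599, -0.13571493,  1.28751499,  0.02154172,
        0.07866573]), 'qvel': array([-3.47469239e-04,  1.02961013e-03, -4.22339751e-04, -5.42264696e-05,
       -1.54162611e-04, -3.64451375e-04]), 'tau': array([-4.28591715e-01, -4.57119977e+01,  2.33580923e+01,  2.12599665e+00,
       -2.75527379e-01,  4.33963398e-02]), 'tcp_pos': array([ 0.47884589, -0.02427173,  0.11951205]), 'orientation': array([-0.12821531,  0.15476511,  0.97938037,  0.02055928]), 'wrist_force': array([-0.27595069, -0.12681663,  5.46577556]), 'ft_torque': array([ 0.1829471 , -0.13775424, -0.03291928]), 'finger_gap': 0.053308298549151534}
```

```bash
python3 -m creep '[[0.0027,0,-0.0042,0,0,0],[0.008,0,-0.0126,0,0,0],[0.0134,0,-0.021,0,0,0],[0.0188,0,-0.0295,0,0,0],[0.0242,0,-0.038,0,0,0],[0.0295,0,-0.0464,0,0,0],[0.035,0,-0.055,0,0,0],[0.0403,0,-0.0632,0,0,0]]' 0.0 70
python3 - <<'E'
from fit import *
s=env.get_state();print(s['joint_pos'].round(4))
a,d=grab('scene');cv2.imwrite('pics/s3.png',cv2.resize(a[120:220,200:300],None,fx=6,fy=6))
E
```

```text
clock: 4.2
tcp_pos: [0.4563, -0.0171, 0.1912]
orientation: [-0.129, 0.155, 0.979, 0.02]
wrist_force: [0.8, -0.1, -1.9]
finger_gap: 0.0535
[-0.2284  0.3204 -0.08    1.4316  0.0221  0.0821]
```

View pics/s3.png

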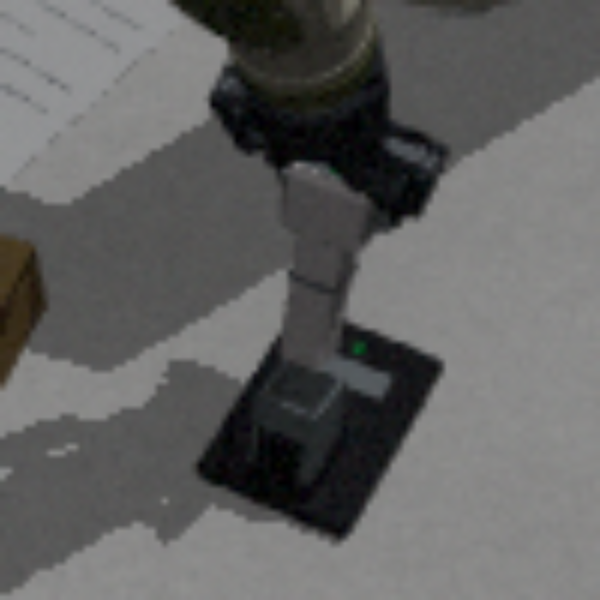

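```bash
cat > kin.py <<'E'
from h import *
from scipy.optimize import least_squares
J=np.array([[.9694,.31395,.0451,1.3036],[.22866,.03152,-.22371,1.31557],[-.2373,.4079,.1521,1.5775],[-.232,.40714,-.13571,1.2875],[-.2284,.3204,-.08,1.4316]])
T=np.array([[.25593,.51438,.23048],[.3974,.1746,.2612],[.5078,-.0343,.2338],[.47885,-.02427,.11951],[.4563,-.0171,.1912]])
rho=np.cos(J[:,0])*T[:,0]+np.sin(J[:,0])*T[:,1]; lat=-np.sin(J[:,0])*T[:,0]+np.cos(J[:,0])*T[:,1]
print('lat',lat.round(4))
def fk(p,j):
    r0,z0,L1,a1,L2,a2,Lt=p; A=j[:,1]+a1;B=j[:,1]-j[:,2]+a2;P=j[:,1]-j[:,2]+j[:,3]
    return np.stack([r0+L1*np.sin(A)+L2*np.sin(B)+Lt*np.cos(P), z0+L1*np.cos(A)+L2*np.cos(B)-Lt*np.sin(P)],1)
p0=np.array([0,.25,.4,0.,.4,1.57,.3])
pri=np.array([.05,.1,.2,.3,.2,.4,.1])
f=lambda p:np.r_[((fk(p,J)-np.stack([rho,T[:,2]],1))/.0005).ravel(),(p-p0)/pri]
r=least_squares(f,p0);p=r.x;print(p.round(3),(fk(p,J)-np.stack([rho,T[:,2]],1)).round(4).tolist())
for deg in(0,10,20,35,50):
  for tr in(.5,.53,.56):
    g=lambda q:fk(p,np.array([[0,q[0],q[1],np.radians(deg)-q[0]+q[1]]]))[0]-[tr,.23]
    s=least_squares(g,[-.2,-.3],bounds=([-.86,-1.03],[1.69,1.26]));q=s.x;print(deg,tr,q.round(2),round(np.radians(deg)-q[0]+q[1],2),s.cost<1e-6)
E
python3 kin.py
```

```text
lat [0.08   0.08   0.086  0.0865 0.0867]
[0.    0.233 0.518 0.    0.413 1.436 0.44 ] [[-0.0, 0.0], [0.0, -0.0], [0.0, -0.0], [-0.0, 0.0], [0.0, -0.0]]
0 0.5 [ 0.7  -1.03] -1.73 False
0 0.53 [ 0.68 -1.03] -1.71 False
0 0.56 [ 0.67 -1.03] -1.7 False
10 0.5 [-0.19 -1.03] -0.67 False
10 0.53 [-0.   -1.03] -0.85 False
10 0.56 [ 0.12 -1.03] -0.98 False
20 0.5 [-0.39 -1.03] -0.29 False
20 0.53 [-0.25 -1.03] -0.43 False
20 0.56 [-0.14 -1.03] -0.54 False
35 0.5 [-0.41 -1.03] -0.01 False
35 0.53 [-0.33 -1.03] -0.09 False
35 0.56 [-0.25 -1.03] -0.17 False
50 0.5 [-0.32 -0.85] 0.35 True
50 0.53 [-0.26 -0.81] 0.32 True
50 0.56 [-0.19 -0.76] 0.3 True
```

```bash
python3 -m creep '[[0.0054,0,-0.0084,0,0,0],[0.0134,0,-0.021,0,0,0],[0.0215,0,-0.034,0,0,0],[0.027,0,-0.042,0,0,0],[0.032,0,-0.05,0,0,0],[0.0322,0,-0.0506,0,0,0],[0.0322,0,-0.0506,0,0,0],[0.0322,0,-0.0506,0,0,0]]'
python3 - <<'E'
from fit import *
s=env.get_state();print(s['joint_pos'].round(4))
a,d=grab('scene')
c=cloud('scene',d)
m=(c[...,2]>.08)&(c[...,2]<.26)&(abs(c[...,0]-.44)<.12)&(abs(c[...,1]+.02)<.09)&(a.min(2)>40)
Q=c[m];tc=s['tcp_pos'];print(len(Q))
x,e=fit(Q,np.array([tc[0]+.005,tc[1]-.001,tc[2]+.018,-.32,-.35,0]));print(x[:3].round(4),np.degrees(x[3:]).round(1),e)
E
```

```text
clock: 5.05
tcp_pos: [0.4396, -0.0117, 0.247]
orientation: [-0.129, 0.155, 0.979, 0.02]
wrist_force: [-0.1, -0.2, -1.5]
finger_gap: 0.0531
[-0.2255  0.2659 -0.0168  1.5497  0.0228  0.085 ]
247
[ 0.4546 -0.0276  0.2178] [-15.2 -23.4   9.7] 0.001938179053205584
```

```bash
cat > plan.py <<'E'
from h import *
import sys
def tool(head,down): # tool z pointing heading, 'down' deg below horizontal, x on the beam side
    h=np.array([np.cos(np.radians(head)),np.sin(np.radians(head)),0]);d=np.array([0,0,-1.]);c,s=np.cos(np.radians(down)),np.sin(np.radians(down))
    z=h*c+d*s;x=d*c-h*s; return R.from_matrix(np.stack([x,np.cross(z,x),z],1))
def rel(p0,R0,p1,R1): return R0.inv().apply(np.array(p1)-p0).round(4),np.degrees((R0.inv()*R1).as_rotvec()).round(1)
E
python3 - <<'E'
from plan import *
s=env.get_state();R0=q2R(s['orientation']);p0=s['tcp_pos']
RA=tool(-103,90);pA=[.46,-.16,.29]
print(rel(p0,R0,pA,RA)); print(rel(pA,RA,[.4737,-.2954,.2177],tool(-103,35)))
E
```

```text
(array([-0.0518, -0.1347, -0.0585]), array([-11.2, -12.2,  84.5]))
(array([-0.1288,  0.0438,  0.0723]), array([  0., -55.,  -0.]))
```

```bash
python3 -m creep '[[-0.003,-0.006,-0.005,-0.6,-0.7,4],[-0.007,-0.016,-0.012,-1.3,-1.5,10],[-0.011,-0.028,-0.018,-2.2,-2.4,17],[-0.016,-0.041,-0.024,-3.2,-3.4,24],[-0.02,-0.053,-0.029,-4.1,-4.4,31],[-0.025,-0.065,-0.034,-5,-5.4,38],[-0.029,-0.077,-0.039,-5.9,-6.4,44.5],[-0.033,-0.086,-0.042,-6.6,-7.2,50]]'
python3 - <<'E'
from plan import *
s=env.get_state();R0=q2R(s['orientation']);p0=s['tcp_pos'];print(s['joint_pos'].round(3))
RA=tool(-103,90);pA=[.46,-.16,.29]
print(rel(p0,R0,pA,RA))
E
```

```text
clock: 5.9
tcp_pos: [0.4536, -0.1075, 0.2793]
orientation: [-0.057, 0.564, 0.824, 0.009]
wrist_force: [0.5, 0.3, -2.6]
finger_gap: 0.0531
[-0.429  0.18  -0.019  1.482  0.037  0.768]
(array([-0.0499, -0.0137, -0.0153]), array([-4.5, -4.9, 34.2]))
```

```bash
python3 -m creep '[[-0.007,-0.002,-0.002,-0.6,-0.7,5],[-0.016,-0.004,-0.005,-1.5,-1.6,11],[-0.026,-0.007,-0.008,-2.4,-2.6,18],[-0.036,-0.01,-0.011,-3.3,-3.5,25],[-0.044,-0.012,-0.0135,-4,-4.4,30.5],[-0.05,-0.0137,-0.0153,-4.5,-4.9,34.2],[-0.05,-0.0137,-0.0153,-4.5,-4.9,34.2],[-0.05,-0.0137,-0.0153,-4.5,-4.9,34.2]]'
python3 - <<'E'
from plan import *
s=env.get_state();R0=q2R(s['orientation']);p0=s['tcp_pos'];print(s['joint_pos'].round(3))
print(rel(p0,R0,[.4737,-.2954,.2377],tool(-103,35)))
E
```

```text
clock: 6.7
tcp_pos: [0.4602, -0.159, 0.2897]
orientation: [-0.001, 0.78, 0.625, 0.0]
wrist_force: [-0.5, -0.3, -1.8]
finger_gap: 0.0539
[-4.990e-01  1.320e-01 -4.400e-02  1.397e+00  1.000e-03  1.292e+00]
(array([-0.1302,  0.0431,  0.0517]), array([  0.1, -55.1,   0.4]))
```

```bash
python3 -m creep '[[-0.008,0.003,0,0,-4,0],[-0.025,0.008,0.002,0,-11,0],[-0.043,0.014,0.006,0,-18,0],[-0.061,0.02,0.012,0,-26,0],[-0.08,0.026,0.02,0,-34,0],[-0.098,0.032,0.03,0,-42,0],[-0.116,0.038,0.04,0,-49,0],[-0.13,0.043,0.052,0,-55,0]]'
python3 -m creep '[[0,0,0,0,0,0],[0,0,0,0,0,0],[0,0,0,0,0,0],[0,0,0,0,0,0],[0,0,0,0,0,0],[0,0,0,0,0,0],[0,0,0,0,0,0],[0,0,0,0,0,0]]'
python3 - <<'E'
from plan import *
s=env.get_state();R0=q2R(s['orientation']);p0=s['tcp_pos'];print(s['joint_pos'].round(3))
print(rel(p0,R0,[.4737,-.2954,.2177],tool(-103,35)))
for n in('scene','top'): p,d=grab(n); globals()[n]=p
cv2.imwrite('pics/b.png',np.hstack([cv2.resize(scene[90:230,120:260],(400,400)),cv2.resize(top[130:270,260:400],(400,400))]))
E
```

```text
clock: 7.5
tcp_pos: [0.4744, -0.2951, 0.2373]
orientation: [0.289, 0.691, 0.555, -0.361]
wrist_force: [0.2, 0.4, -2.4]
finger_gap: 0.0532
clock: 8.3
tcp_pos: [0.4739, -0.2955, 0.2383]
orientation: [0.288, 0.693, 0.554, -0.36]
wrist_force: [0.8, -0.9, -1.3]
finger_gap: 0.0532
[-0.257  0.285 -0.3    0.936 -0.958  1.51 ]
(array([ 0.0169, -0.0002,  0.0118]), array([ 0.3, -0.1,  0.2]))
```

View pics/b.png

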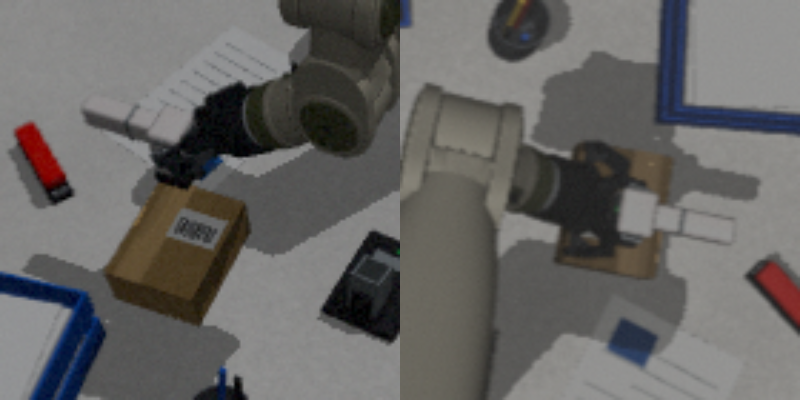

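```bash
cat > m2.py <<'E'
from plan import *
from fit import dist
s=env.get_state();RT=q2R(s['orientation']);hd=-103
h=np.array([np.cos(np.radians(hd)),np.sin(np.radians(hd)),0]);zs=-h;xs=np.array([0,0,1.]);Rn=R.from_matrix(np.stack([xs,np.cross(zs,xs),zs],1))
c0=s['tcp_pos']-.018*RT.as_matrix()[:,2]
QQ=[]
for n in('scene','top'):
    a=np.load('pics/%s.npz'%n);Q=cloud(n,a['d']).reshape(-1,3);im=a['p'].reshape(-1,3).astype(int)
    q=Rn.inv().apply(Q-c0)
    m=(np.abs(q-[0,0,-.05])<[.06,.045,.085]).all(1)&(im.min(1)>75)&(im.max(1)-im.min(1)<40)
    QQ.append(Q[m])
for n,Q in(('scene',QQ[0]),('top',QQ[1]),('both',np.vstack(QQ))):
    f=lambda p:dist((Rn*R.from_rotvec(p[3:])).inv().apply(Q-p[:3]))
    r=least_squares(f,np.r_[c0,0,0,0],loss='soft_l1',f_scale=.002) if len(Q)>20 else None
    p=r.x;Rs=Rn*R.from_rotvec(p[3:]);b=-Rs.as_matrix()[:,0];w=p[:3]+.057*b
    t=(w[2]-.071)/-b[2];hit=w+t*b
    print(n,len(Q),'c',p[:3].round(4),'exp',c0.round(4),'rv',np.degrees(p[3:]).round(1),'beam',b.round(3),'dist',t.round(4),'miss',(hit[:2]-[.477,-.281]).round(4),'med',np.median(abs(f(p))).round(4))
E
sed -i '2i from scipy.optimize import least_squares' m2.py; python3 m2.py
```

```text
scene 344 c [ 0.4768 -0.2832  0.2486] exp [ 0.4771 -0.2811  0.2484] rv [ 0.6  0.2 -0.6] beam [ 0.012  0.001 -1.   ] dist 0.1206 miss [ 0.0019 -0.002 ] med 0.0012
top 476 c [ 0.474  -0.2799  0.2481] exp [ 0.4771 -0.2811  0.2484] rv [0.6 0.4 1.9] beam [-0.03   0.013 -0.999] dist 0.1202 miss [-0.0084  0.0034] med 0.0014
both 820 c [ 0.475  -0.2809  0.2484] exp [ 0.4771 -0.2811  0.2484] rv [0.9 0.3 0.5] beam [-0.008  0.007 -1.   ] dist 0.1204 miss [-0.0034  0.0013] med 0.0014
```

```bash
python3 -m creep '[[0.004,0,0.003,0,0,0],[0.009,0.001,0.006,0,0,0],[0.014,0.001,0.01,0,0,0],[0.0165,0.002,0.0115,0,0,0],[0.0165,0.002,0.0115,0,0,0],[0.0165,0.002,0.0115,0,0,0],[0.0165,0.002,0.0115,0,0,0],[0.0165,0.002,0.0115,0,0,0]]'
python3 - <<'E'
from h import *
for n in('scene','top'):p,d=grab(n);globals()[n]=p
cv2.imwrite('pics/f.png',cv2.resize(scene,(700,525)))
# parcel check
Q=cloud('scene',np.load('pics/scene.npz')['d'])[130:210,130:225].reshape(-1,3)
i=(abs(Q[:,0]-.49)<.12)&(abs(Q[:,1]+.3)<.13)&(Q[:,2]>.064)&(Q[:,2]<.075);print(cv2.minAreaRect((Q[i][:,:2]*1000).astype(np.float32)))
E
python3 m2.py
```

```text
clock: 9.2
tcp_pos: [0.476, -0.2959, 0.2183]
orientation: [0.288, 0.693, 0.554, -0.36]
wrist_force: [-0.3, -1.4, -1.3]
finger_gap: 0.053
((497.3907775878906, -308.19659423828125), (133.0541229248047, 172.13401794433594), 78.39341735839844)
scene 327 c [ 0.4781 -0.2839  0.2284] exp [ 0.4792 -0.2815  0.2285] rv [ 1.   0.3 -0.1] beam [ 0.003  0.005 -1.   ] dist 0.1004 miss [ 0.0016 -0.002 ] med 0.0011
top 452 c [ 0.4765 -0.2809  0.2283] exp [ 0.4792 -0.2815  0.2285] rv [0.4 0.5 0.5] beam [-0.006  0.011 -1.   ] dist 0.1003 miss [-0.0014  0.0017] med 0.0014
both 779 c [ 0.477  -0.2816  0.2284] exp [ 0.4792 -0.2815  0.2285] rv [ 1.   0.4 -0.4] beam [ 0.007  0.005 -1.   ] dist 0.1004 miss [0.0012 0.0002] med 0.0013
```

View pics/f.png

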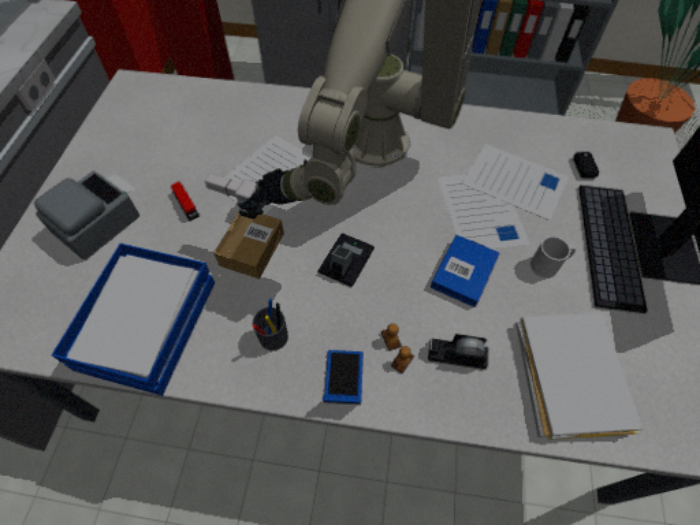

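The picture shows the scanner held over the parcel at about (240,190). The stand at (345,260) is empty, and the parcel, file box and other items are in place. I'm handing in.

```bash
python3 -c "
from h import *
env.hand_in()"
```

```text
the job is handed in; nothing more can be done
```

I drew the scanner out of its stand along the sleeve and turned it window down. I handed the job in at about 9.3 s, with the scanner still gripped (gap 53 mm, grip set to 70 N) over the parcel label.

- **Aim:** a fit to both cameras put the window 100 mm above the label, the beam within about 1° of straight down and about 1 mm from the label's middle. Taken separately, the cameras differed by 3 to 5 mm in where the beam lands, well inside the 30 mm allowed.
- **Scene:** the last picture shows the stand empty and everything else where it was. I checked that by eye, except for the parcel. The last parcel fit came out at the same angle and about 2–3 mm from the earlier one by the same camera; the scanner and gripper partly hid it. I put that down to measurement noise, because nothing came near the parcel.
- **Forces:** the highest wrist reading I saw was 5.5 N, as the gripper closed. I only saw readings at the end of each move.
- **Poor check:** one fit just after the scanner was drawn out was poor, because the gripper was in view. I didn't use it and measured again at the end pose.

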